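# Tip the valve manifold over and dress its gasket face

## Robot

A 6-joint arm with a two-finger parallel gripper is mounted at the origin on the work surface. World frame = base frame: x ahead of the robot, y to its left, z up, the work surface at z = 0. Lengths are in m, angles in rad, forces in N, time in s.
With the tool pointing down it reaches from about 0.3 to 0.875 m from the base axis. Payload 6.4 kg.
Tool frame: the origin (TCP) lies at the very end of the fingers, on their centre line; the grasp point (between the pads) lies ctrl.grip_depth behind it (ctrl.grip_depth is the distance from the TCP to the grasp point, in m); y points along the fingers, x is the direction in which the jaws open and shut, and the axes are right-handed (so a half turn about y gives the same grasp; the last joint's range is limited). The gripper opens to 85 mm and grips with 20 to 120 N. Pads are 22 mm wide; open, the fingers measure 114 mm over their backs; the gripper's body (76 mm by 85 mm) begins 54 mm behind the grasp point. The pads swing forward as they close: fully open they stand 13 mm farther back than shut.
Start: joints at [-1.491, 0.181, 1.607, -0, 1.354, -0.206], TCP at [0.162, -0.552, 0.197] pointing down, gripper open.
Joint ranges: [-2.99, 2.99], [-0.89, 2.07], [0.3, 2.58], [-1.14, 4.28], [0, 2.63], [-3.12, 3.12]. Speed limits (rad/s): [2.57, 2.57, 3.01, 3.14, 3.14, 3.14].

## Interface

Orientations are given as a unit quaternion [w, x, y, z].
In Python, from rig import get_obs, imaging, sign_off, finder, ctrl gives the robot as it stands. The module is installed in compiled form; this text tells all that it offers.
- The arm moves only by the shell command python3 -m jog 'ROWS' [OPENING] [FORCE]. ROWS is JSON, a list of rows, each an object with "dp": the shift along the world's x, y, z in mm, a list of three; "twist": the turn, a rotation vector about the world's x, y, z in rad, a list of three. In form: [{"dp": [tx, ty, tz], "twist": [ax, ay, az]}, ...]. A call has 1 to 5 rows; each row shifts and turns the commanded pose from where the row before left it; what a row does not reach is not made up. A row lasts 1/8 s, in which the tool goes at most 62.5 mm and 10.7 degrees, less where a joint would pass 70% of its speed; a pose out of reach is approached as far as the arm can. A call with a gripper value outside its range is refused whole. OPENING is the opening, from 0 (shut) to 1 (fully open), set as the call begins (- or left out, the last holds). The fingers move at their own pace and stop on an object; FORCE is the grip in N (left out, the last holds). Time passes only in rows, so rows that do not move let the fingers close. It gives the time, the measured TCP pose, the force and the opening at its end, in the units of the state.
- get_obs(): the state, without advancing time (a new reading comes with each control period).
- imaging.read_camera(name): name is "side" or "top"; returns the picture (384x512x3 uint8, red, green, blue); there is no depth.
- imaging.get_calibration(name): a dict with "vertical_fov" (degrees; the focal length in pixels is half the picture's height over the tangent of half this angle, whatever the lens; pixels are square), "cx", "cy" (the principal point, pixels), "pose" (4x4, takes a point from camera to world coordinates). Camera axes: x right, y down, z forward; pixel columns grow to the right and rows downward; lengths in m; the calibration is good to about 2 mm. A picture is of the moment at which its call begins. get_calibration takes no time and is no camera call.
- sign_off(): hands the job in, once; it reports no verdict.
Trained networks look in the newest picture that a camera, given by its name, has taken for a name from the list of things; names that differ only in an ending like _2 or _b are one class to them, and where a whole thing is asked for, a point or a joint stands for the part that bears it (a point fixed in the world has none). Each returns a list of dicts, best first, with "conf" (0 to 1); they miss things now and then, are a little off and sometimes report something else, mostly with a low value. They report only what shows in the picture. A call takes as long as a camera call. They do not tell look-alikes from the thing itself.
- finder.regions_of(camera, target): "mask" (384x512 bool, what is visible of it) and "centre" ([row, column] in pixels, amid what is visible of it).
The state is a dict: "t": time; "q": joint angles; "qd": joint speeds; "joint_efforts": joint torques, N m; "tcp_pos": TCP position; "tcp_rot": TCP orientation; "wrist_force": force on the tool from outside, world axes, zero at the start; "torque": the same for the moment, N m; "grip_width": opening from 0.0 (shut) to 1.0 (fully open).
Only numpy, scipy, OpenCV 4.12 (cv2) and the standard library are available. Lean on these libraries where they do the work, as an engineer would, in place of code of your own. Each camera call takes 0.05 s, during which the arm holds its last target. There are 200 camera calls.

## Task

Tip the brass valve manifold over the near edge of the steel bench plate so that it lies flat on the plate with its gasket face up. Then take the foam-backed sanding block by its grip and dress the face in one slow pass down its middle, from the threaded inlet end to the plugged end, right out to both ends, holding it flat and pressing lightly and evenly all the way so that the foam is squeezed but never rammed hard. Finally set the block down (do not drop it) flat in the large compartment of the tin, with the manifold still lying on the plate, and leave the other parts on the table where they are.

Things in the scene. Friction and masses are not known exactly. Their poses are not given: they have to be found in the camera images.
- manifold: Brass three-valve manifold: block 36 thick (its x) x 200 long (y) x 70 (z), 0.7-0.95 kg, at first standing on a 36 x 200 side, 1-4 mm in front of the plate's near edge and parallel to it. Origin: centre of the underside as it stands. z up at first; x points to the plate, down once tipped. Three barbs 22 dia stick out 18 from the +z side, a plug 10 from the -y end. Nothing but friction holds it.
- face (a point): Centre of the manifold's flat gasket face, its -x side, 200 (y) x 70 (z), axes as the manifold's. It looks towards the robot at first; once tipped it looks up, 44 above the table, level. Three ports 30 dia and small screw holes in it are smooth to glide over.
- inlet (a point): Mouth of the threaded inlet spigot, 25 dia, that sticks out 36 from the manifold's +y end, 136 from the middle of the manifold; it marks the end of the face where the pass begins. The other end has a short hexagon plug.
- plate: Flat dark steel bench plate fixed to the table, 120 (x) x 300 (y) x 8 high, origin under its centre, yaw within 0.25 rad of the world's axes. Its -x long edge is the near one, on the robot's side.
- plate_edge (a point): Middle of the plate's near top edge, 8 above the table; axes as the plate's. Pushed towards plate +x about 55 above the table with a few newtons, the manifold stops with its foot against this edge, pivots over it and past about 35 degrees (some 30 mm of push) falls flat onto the plate, its former foot then 15-25 mm short of this edge.
- sander: Foam-backed sanding block, 90 (x) x 60 (y), 60 high, 0.21 kg, upright on its sole at one of four spots on the right among other parts. Origin: centre of the sole's underside with the foam free; z up. From below: sole 4, foam 13, board 90 x 60 up to 26, then a wooden grip bar 78 (x) x 24 (y) from 26 to 60: take it across the 24, from above.
- sander_sole (a joint): Squeeze of the sander's foam in m: 0 free, 0.008 full; the sole moves up along the block's z. It presses with 2.5 N as soon as it gives, then 1 N more per mm: 6.5 N at 4 mm, 10.5 N when full; beyond that it is hard. Light pressing is 3 to 15 N; over 25 N is ramming.
- tin: Tin box fixed on the left, 126 (its x) x 190 (y), walls 32 high, 3 thick, origin under its centre. Its +x points roughly to the robot's left (world +y): on that rim the dented lid is propped, leaning outward 0.62 rad past upright, 136 above the table. A partition 26 high splits it: large empty compartment at +y (nearer the robot), small one with springs and screws at -y.
- tin_bay (a point): Centre of the floor of the tin's large compartment, 3 above the table; inner size 120 (x) x 129 (y); axes as the tin's.
- bonnet: Black round anti-siphon valve bonnet, flange 80 dia, 66 high, origin under its centre. Leave it alone.
- elbow: Copper 90-degree elbow fitting lying flat, legs 46 long towards its +x and +y, 24 high; origin under the corner. Leave it alone.
- flow_knob: Yellow plastic flow-control knob, 42 dia, 27 high, origin under its centre. Leave it alone.
- spring_cap: Stainless spring cap, 38 dia, 21 high, origin under its centre. Leave it alone.
- gasket: Black rubber gasket ring, 64 dia, 5 high, origin under its centre. Leave it alone.
- driver: Screwdriver lying flat, 200 long, 26 high, origin under its middle, tip towards its +x. Leave it alone.
- grease: White jar with a steel cap, 56 dia, 60 high, origin under its centre. Leave it alone.
There are look-alikes about, which are no part of the job. There is more than one size of the manifold; the job needs the larger. Of the things that look like the sander, take the one that is nearest to the robot's base at the start.

How it is judged:
By the outcome, as a careful person would: the job done as asked, in the order asked, and still so for the second after the job is handed in, with the robot touching nothing.
It also fails if it takes over 72 s, if anything falls off the work surface, if the arm or the gripper's body presses on something with over 40 N, if the wrist force passes 120 N, or if a joint passes its speed limit or range.

## Working session

There is one attempt and no reset: what is moved stays moved. The work goes in short steps, Python scripts to look and compute and a shell command to move; the robot and the scene stay as the last step left them, time stands still between calls to the robot, and variables do not carry over. Pictures are saved under pics/ and viewed, about 8 in all and at most 12, crops included, and the job is handed in when it is done.

```bash
mkdir -p pics; cat > h.py <<'E'
import numpy as np, cv2
from rig import get_obs, imaging, sign_off, finder, ctrl
def cal(n):
    c=imaging.get_calibration(n); f=192/np.tan(np.radians(c["vertical_fov"])/2); return f,c["cx"],c["cy"],np.array(c["pose"])
def ray(n,r,c):
    f,cx,cy,P=cal(n); d=P[:3,:3]@np.array([(c-cx)/f,(r-cy)/f,1]); return P[:3,3],d
def at_z(n,r,c,z):
    o,d=ray(n,r,c); return o+d*(z-o[2])/d[2]
def proj(n,p):
    f,cx,cy,P=cal(n); q=P[:3,:3].T@(np.array(p)-P[:3,3]); return np.array([cy+f*q[1]/q[2],cx+f*q[0]/q[2]])
def snap(n,name,crop=None,s=1):
    im=imaging.read_camera(n)
    if crop: im=im[crop[0]:crop[1],crop[2]:crop[3]]
    im=cv2.resize(im,None,fx=s,fy=s,interpolation=cv2.INTER_CUBIC); cv2.imwrite(f"pics/{name}.png",im[:,:,::-1])
E
python3 - <<'E'
from h import *
print(get_obs()); print(ctrl.grip_depth)
for n in("top","side"):
    print(n,imaging.get_calibration(n)); snap(n,n+"0",s=1.5)
    for t in("manifold","sander","plate","tin","inlet"):
        for d in finder.regions_of(n,t):
            r,c=d["centre"];m=d["mask"];ys,xs=np.where(m)
            box=cv2.minAreaRect(np.stack([xs,ys],1).astype(np.float32)) if len(xs) else None
            print(n,t,round(d["conf"],2),np.round(d["centre"],0),m.sum(),np.round(at_z(n,r,c,.03),3)[:2],box)
E
```

```text
{'t': 0.0, 'q': array([-1.49129303e+00,  1.81553753e-01,  1.60801743e+00,  1.73112556e-05,
        1.35376889e+00, -2.06258047e-01]), 'qd': array([ 1.01245891e-03, -1.06953982e-03,  3.27405492e-05, -1.25845039e-03,
       -6.68425077e-04, -1.78064017e-03]), 'joint_efforts': array([ 8.13587167e-05, -4.44881415e+01, -3.51334798e+01, -3.70401103e-04,
        9.10475152e-03,  3.88617411e-05]), 'tcp_pos': array([ 0.16208222, -0.55105148,  0.19607249]), 'tcp_rot': array([ 0.56656905, -0.56563386,  0.42411217, -0.42330452]), 'wrist_force': array([ 0.06895063, -0.72189238,  0.05254921]), 'torque': array([ 0.02299489,  0.01349889, -0.01942066]), 'grip_width': 0.9981852382602988}
0.0187
top {'vertical_fov': 50.20698216986469, 'cx': 262.3208058632206, 'cy': 188.6058348900215, 'pose': array([[-0.01079199, -0.99928433,  0.03625398,  0.49156386],
       [-0.99994075,  0.01073317, -0.00181684, -0.02541324],
       [ 0.00142642, -0.03627144, -0.99934096,  1.04288336],
       [ 0.        ,  0.        ,  0.        ,  1.        ]])}
top manifold 0.9 [208. 246.] 1504 [0.48  0.014] ((245.06192016601562, 
[... 2382 characters left out ...]
plate 0.96 [219. 244.] 2259 [0.567 0.045] ((251.04730224609375, 211.4413604736328), (39.95016098022461, 89.16594696044922), 38.884498596191406)
side tin 0.84 [314. 178.] 5767 [0.507 0.385] ((165.51417541503906, 307.174560546875), (126.75281524658203, 67.9900131225586), 29.05460548400879)
side inlet 0.7 [225. 275.] 1779 [0.485 0.017] ((274.5186462402344, 223.11587524414062), (26.771892547607422, 81.5636978149414), 49.89908981323242)
side inlet 0.66 [281. 302.] 1111 [0.323 0.145] ((301.2301330566406, 278.2137145996094), (19.157316207885742, 65.21862030029297), 42.87890625)
side inlet 0.33 [216. 248.] 2127 [0.566 0.028] ((251.0, 211.5), (38.28302764892578, 88.60151672363281), 39.80557632446289)
```

View pics/top0.png

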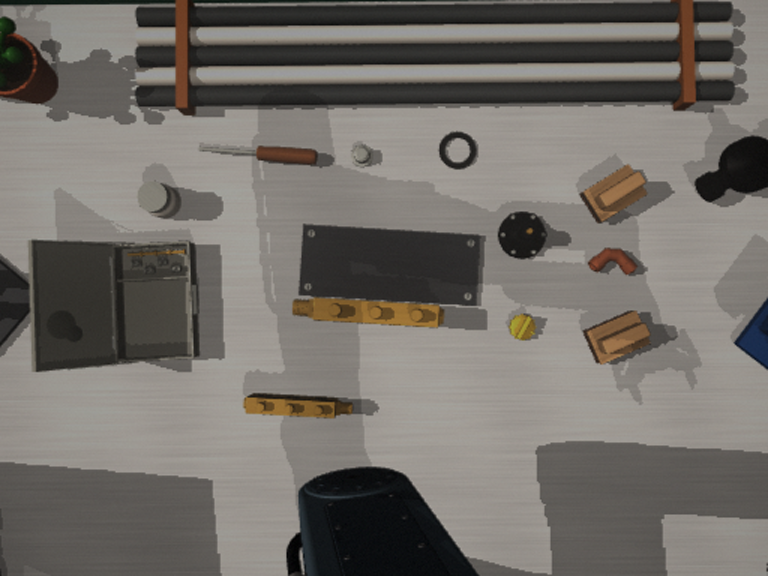

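View pics/side0.png

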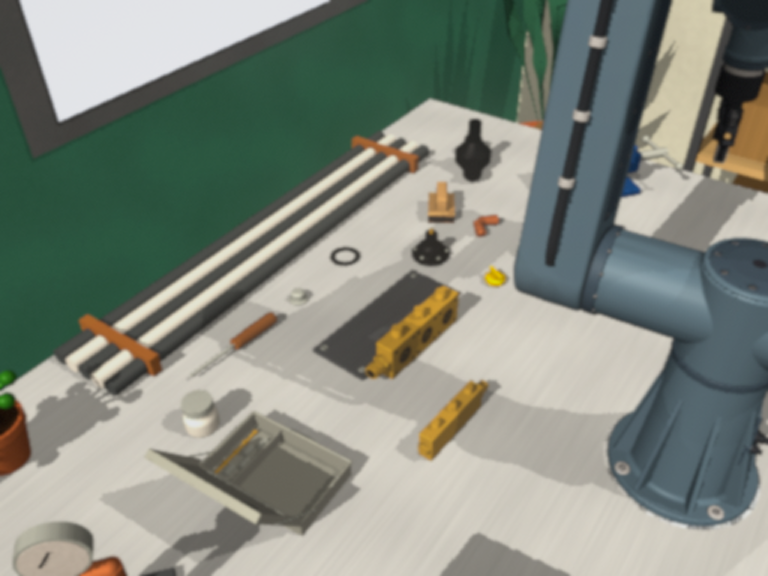

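Top view (384×512 pixels): the larger manifold is at (c246, r208), with its spigot on the left, barbs up and plug on the right. The smaller look-alike is at (c198, r270). The plate is at (c260, r176). Two sander look-alikes are at (c411, r224), which is 0.59 m from the base, and (c410, r128), which is 0.78 m away. I choose the manifold at (246, 208) and the sander at (411, 224), and will check both in one close crop.

```bash
python3 - <<'E'
from h import *
im=imaging.read_camera("top")
a=cv2.resize(im[195:255,380:445],None,fx=6,fy=6,interpolation=cv2.INTER_CUBIC)[:360]
b=cv2.resize(im[145:225,185:330],None,fx=5,fy=5,interpolation=cv2.INTER_CUBIC)[:, :]
c=cv2.resize(im[155:250,15:140],None,fx=3,fy=3,interpolation=cv2.INTER_CUBIC)
W=np.zeros((590,800,3),np.uint8)
b=cv2.resize(im[140:225,190:335],None,fx=3,fy=3,interpolation=cv2.INTER_CUBIC)
W[:360,:390]=a; W[:285,392:775]=c[:,:375]; 
W[:285,392:767]=c; W[310:565,365:800]=b
cv2.imwrite("pics/crop1.png",W[:,:,::-1])
E
```

```text
Traceback (most recent call last):
ValueError: could not broadcast input array from shape (285,375,3) into shape (285,383,3)
```

```bash
python3 - <<'E'
from h import *
im=imaging.read_camera("top")
R=lambda a,b,c,d,s:cv2.resize(im[a:b,c:d],None,fx=s,fy=s,interpolation=cv2.INTER_CUBIC)
W=np.zeros((590,800,3),np.uint8)
W[:360,:390]=R(195,255,380,445,6); W[:285,392:767]=R(155,250,15,140,3); W[310:565,365:800]=R(140,225,190,335,3)
cv2.imwrite("pics/crop1.png",W[:,:,::-1])
E
```

```text
(no output)
```

View pics/crop1.png

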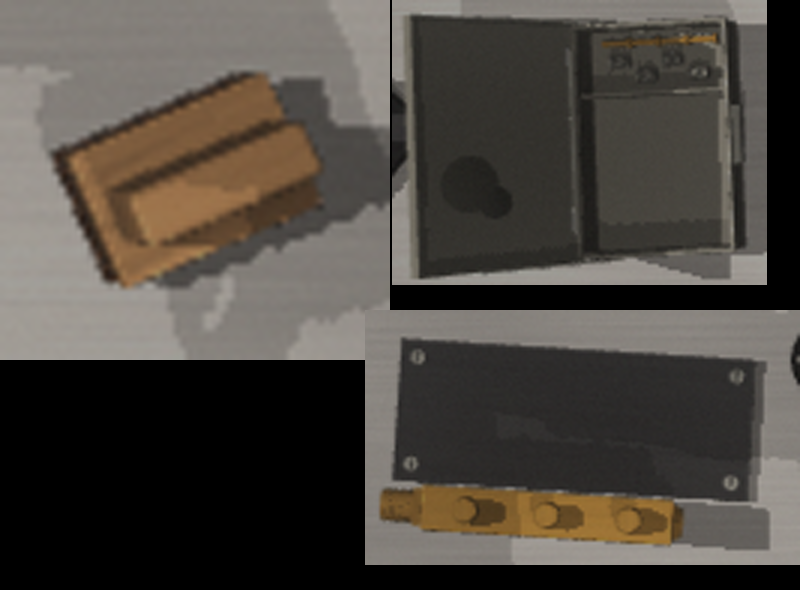

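Crop: the sander is a wooden block with a grip bar and dark foam under it, bar top centre at about (c417.5, r225.5). The large manifold stands against the near plate edge, with the spigot at the left end. The tin's large bay is at lower right inside the tin, at about (c103, r206).

```bash
python3 - <<'E'
from h import *
def W(pts,x0,y0,c0,r0,s,z): return np.array([at_z("top",r0+(y-y0)/s-.5+.5/s,c0+(x-x0)/s-.5+.5/s,z)[:2] for x,y in pts])
def ang(a,b): d=b-a; return np.round(np.arctan2(d[1],d[0]),4), np.round(np.hypot(*d),4)
b=W([(130,193),(303,123),(320,168),(147,243)],0,0,380,195,6,.06)
print("bar",b.round(3).tolist(),b.mean(0),ang(b[0],b[1]),ang(b[3],b[2]),ang(b[0],b[3]))
B=W([(67,152),(263,73),(125,285)],0,0,380,195,6,.026); print("board",B.round(3).tolist(),(B[1]+B[2])/2,ang(B[0],B[1]),ang(B[0],B[2]))
p=W([(418,357),(737,376),(731,482),(411,463)],365,310,190,140,3,.008)
print("plate",p.mean(0),ang(p[1],p[0]),ang(p[2],p[3]),ang(p[3],p[0]))
y=-np.array([p[1]-p[0]+p[2]-p[3]])[0];y/=np.hypot(*y);x=np.array([y[1],-y[0]])
e=p.mean(0)-.06*x;print("x",x,"edge",e)
m=W([(422,487),(420,530),(673,500),(670,545)],365,310,190,140,3,.07)
print("man",m.round(3).tolist(),m.mean(0),ang(m[2],m[0]),"rel edge xy",(m-e)@x,(m-e)@y)
t=W([(735,19),(735,248),(580,256),(578,24)],392,0,15,155,3,.032)
print("tin",t.round(3).tolist(),t.mean(0),ang(t[0],t[1]),ang(t[3],t[2]),ang(t[0],t[3]))
f=W([(597,97),(722,97),(720,248),(597,250)],392,0,15,155,3,.02);print(f.round(3).tolist())
o=get_obs();from scipy.spatial.transform import Rotation as R
print(R.from_quat(o["tcp_rot"],scalar_first=True).as_matrix().round(3))
E
```

```text
bar [[0.432, -0.359], [0.459, -0.428], [0.441, -0.435], [0.412, -0.365]] [ 0.43638901 -0.39669507] (np.float64(-1.2), np.float64(0.0748)) (np.float64(-1.176), np.float64(0.0756)) (np.float64(-2.8347), np.float64(0.0209))
board [[0.447, -0.345], [0.479, -0.426], [0.392, -0.367]] [ 0.43580887 -0.3967926 ] (np.float64(-1.201), np.float64(0.0877)) (np.float64(-2.7498), np.float64(0.0594))
plate [ 0.56074349 -0.02028059] (np.float64(1.5005), np.float64(0.2699)) (np.float64(1.5007), np.float64(0.2699)) (np.float64(-0.0716), np.float64(0.0897))
x [ 0.99753701 -0.07014209] edge [ 0.50089127 -0.01607207]
man [[0.504, 0.1], [0.47, 0.102], [0.492, -0.098], [0.456, -0.095]] [0.48076822 0.00234174] (np.float64(1.5083), np.float64(0.1988)) rel edge xy [-0.00473169 -0.03871779 -0.00320239 -0.0388084 ] [ 0.11641614  0.11581568 -0.08237735 -0.08202652]
tin [[0.6, 0.302], [0.412, 0.302], [0.407, 0.428], [0.597, 0.431]] [0.50406204 0.36566103] (np.float64(-3.1406), np.float64(0.1881)) (np.float64(-3.1274), np.float64(0.1905)) (np.float64(1.5921), np.float64(0.1293))
[[0.537, 0.42], [0.536, 0.316], [0.411, 0.318], [0.411, 0.42]]
[[ 0.282 -0.     0.959]
 [-0.959 -0.     0.282]
 [ 0.    -1.    -0.   ]]
```

```bash
python3 -m jog '[{"dp":[26,55,0],"twist":[0,0,-0.09]},{"dp":[26,55,0],"twist":[0,0,-0.09]},{"dp":[26,55,0],"twist":[0,0,-0.09]},{"dp":[26,55,0],"twist":[0,0,-0.086]},{"dp":[26,55,0],"twist":[0,0,0]}]' 0 40
python3 -m jog '[{"dp":[26,55,0],"twist":[0,0,0]},{"dp":[26,55,0],"twist":[0,0,0]},{"dp":[26,55,0],"twist":[0,0,0]},{"dp":[26,55,0],"twist":[0,0,0]},{"dp":[26,55,0],"twist":[0,0,0]}]'
python3 -m jog '[{"dp":[5,7,-40],"twist":[0,0,0]},{"dp":[0,0,-50],"twist":[0,0,0]},{"dp":[0,0,-40],"twist":[0,0,0]},{"dp":[0,0,-14],"twist":[0,0,0]},{"dp":[0,0,0],"twist":[0,0,0]}]'
```

```text
t: 1.32
tcp_pos: [0.2927, -0.2751, 0.1972]
tcp_rot: [-0.482, 0.482, -0.517, 0.518]
wrist_force: [1.1, 0.7, 0.2]
grip_width: -0.001
t: 1.95
tcp_pos: [0.4229, 0.0002, 0.1975]
tcp_rot: [-0.482, 0.482, -0.517, 0.518]
wrist_force: [0.3, -1.1, 0.5]
grip_width: 0.002
t: 2.58
tcp_pos: [0.427, 0.0053, 0.053]
tcp_rot: [0.482, -0.482, 0.518, -0.517]
wrist_force: [0.4, 0.3, 1.0]
grip_width: -0.007
```

```bash
python3 -m jog '[{"dp":[10,-0.7,0],"twist":[0,0,0]},{"dp":[8,-0.6,0],"twist":[0,0,0]},{"dp":[5,-0.3,0],"twist":[0,0,0]},{"dp":[5,-0.3,0],"twist":[0,0,0]},{"dp":[5,-0.3,0],"twist":[0,0,0]}]'
python3 -m jog '[{"dp":[4,-0.3,0],"twist":[0,0,0]},{"dp":[4,-0.3,0],"twist":[0,0,0]},{"dp":[4,-0.3,0],"twist":[0,0,0]}]'
python3 - <<'E'
from h import *
snap("side","side1",(150,300,180,380),4)
E
```

```text
t: 3.2
tcp_pos: [0.4604, 0.0031, 0.053]
tcp_rot: [0.482, -0.482, 0.517, -0.517]
wrist_force: [0.3, 0.0, 0.1]
grip_width: 0.002
t: 3.58
tcp_pos: [0.4724, 0.0022, 0.0536]
tcp_rot: [0.482, -0.482, 0.517, -0.517]
wrist_force: [-4.0, 1.6, 11.6]
grip_width: -0.003
```

View pics/side1.png

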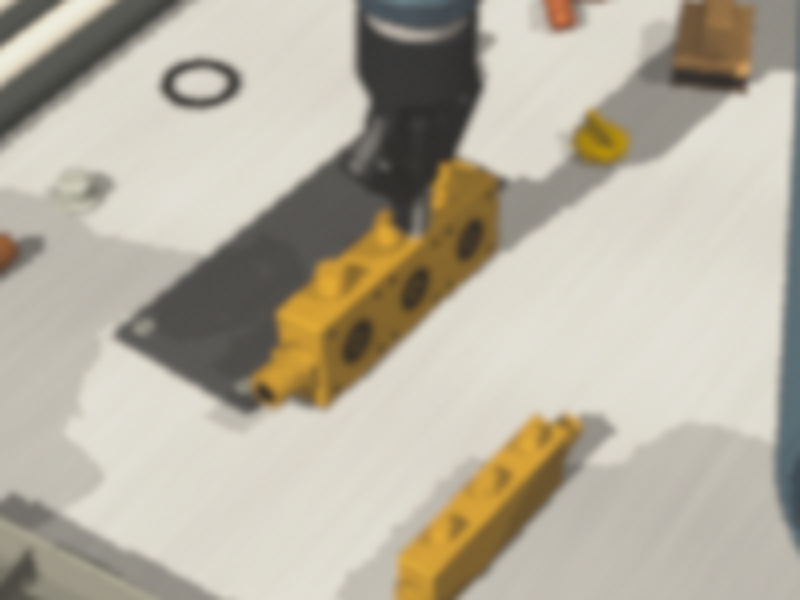

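```bash
python3 - <<'E'
from h import *
o=get_obs(); p=o["tcp_pos"]; print(p,o["wrist_force"],o["torque"])
s=lambda n,q:((proj(n,q)-np.array([150,180]))*4).round()[::-1]
print("tcp in side crop",s("side",p),"tcp+20z",s("side",p+[0,0,.02]))
e=np.array([.50089,-.01607,0]);x=np.array([.99754,-.07014,0]);y=np.array([.07014,.99754,0])
for xr in(-.039,-.003):
  for yr in(.117,.017,-.083):
    for z in(0,.07): print(xr,yr,z,s("side",e+x*xr+y*yr+[0,0,z]))
im=imaging.read_camera("top")
cv2.imwrite("pics/top1.png",cv2.resize(im[130:240,180:340],None,fx=4,fy=4,interpolation=cv2.INTER_CUBIC)[:,:,::-1])
E
```

```text
[0.47322802 0.00207724 0.05393817] [-2.06309481  0.76512048  8.870749  ] [0.14580869 0.46272947 0.03605128]
tcp in side crop [407. 267.] tcp+20z [407. 245.]
-0.039 0.117 0 [326. 416.]
-0.039 0.117 0.07 [325. 339.]
-0.039 0.017 0 [416. 332.]
-0.039 0.017 0.07 [419. 256.]
-0.039 -0.083 0 [499. 256.]
-0.039 -0.083 0.07 [504. 180.]
-0.003 0.117 0 [283. 392.]
-0.003 0.117 0.07 [281. 315.]
-0.003 0.017 0 [374. 310.]
-0.003 0.017 0.07 [376. 234.]
-0.003 -0.083 0 [458. 235.]
-0.003 -0.083 0.07 [461. 160.]
```

View pics/top1.png

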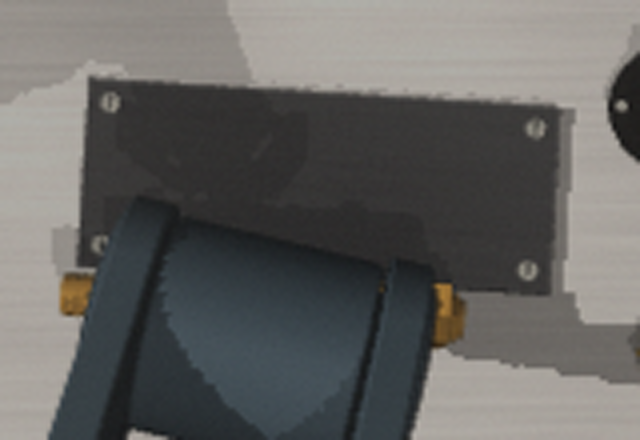

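```bash
python3 - <<'E'
from h import *
snap("side","side2",(180,262,235,315),7)
E
```

```text
(no output)
```

View pics/side2.png

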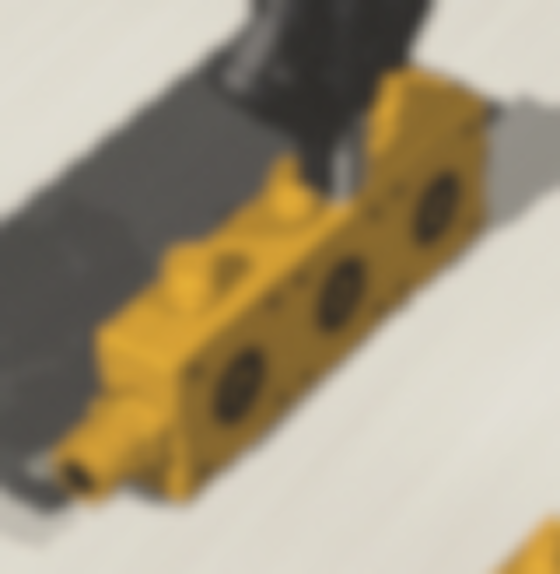

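```bash
python3 -m jog '[{"dp":[-6,0.4,0],"twist":[0,0,0]},{"dp":[-10,0.7,0],"twist":[0,0,0]},{"dp":[-10,0.7,0],"twist":[0,0,0]},{"dp":[-10,0.7,0],"twist":[0,0,0]},{"dp":[0,0,0],"twist":[0,0,0]}]'
python3 - <<'E'
from h import *
o=get_obs(); p=o["tcp_pos"]; print(p,o["wrist_force"])
im=imaging.read_camera("side")[170:262,225:325]; im=cv2.resize(im,None,fx=6,fy=6,interpolation=cv2.INTER_CUBIC)
e=np.array([.50089,-.01607,0]);x=np.array([.99754,-.07014,0]);y=np.array([.07014,.99754,0])
def dot(q,c):
    r,cc=proj("side",q); cv2.circle(im,(int((cc-225+.5)*6),int((r-170+.5)*6)),4,c,1)
dot(p,(255,0,0)); dot(p+[0,0,.02],(255,0,255))
for xr in(-.035,):
  for yr in(.117,.017,-.083):
    for z in(0,.07): dot(e+x*xr+y*yr+[0,0,z],(0,255,255))
for yr in(.15,-.15): dot(e+y*yr+[0,0,.008],(0,255,0))
cv2.imwrite("pics/side3.png",im[:,:,::-1])
E
```

```text
t: 4.35
tcp_pos: [0.4352, 0.0049, 0.0529]
tcp_rot: [0.482, -0.482, 0.517, -0.517]
wrist_force: [-1.5, -0.8, 0.1]
grip_width: -0.0
[0.43522233 0.00486859 0.05287089] [-1.54813244 -0.81965457  0.14837665]
```

View pics/side3.png

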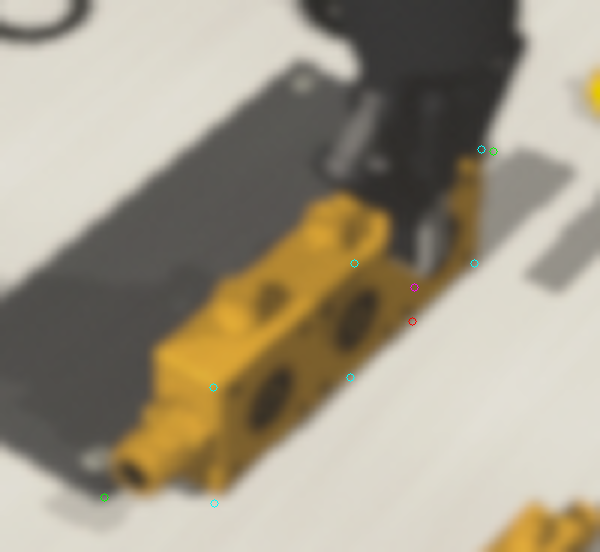

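Side view: the fingertip shows at about (c296, r216), and its calibrated TCP point projects about 8 px lower. So the shut fingertips seem to stand 15–20 mm higher than reported, and the first push slid over the manifold's top. The manifold is still upright and against the plate edge. I'll push again lower.

```bash
python3 -m jog '[{"dp":[0,0,-10],"twist":[0,0,0]},{"dp":[0,0,-6],"twist":[0,0,0]},{"dp":[7,-0.5,0],"twist":[0,0,0]},{"dp":[6,-0.4,0],"twist":[0,0,0]},{"dp":[4,-0.3,0],"twist":[0,0,0]}]'
python3 -m jog '[{"dp":[4,-0.3,0],"twist":[0,0,0]},{"dp":[4,-0.3,0],"twist":[0,0,0]}]'
python3 -m jog '[{"dp":[4,-0.3,0],"twist":[0,0,0]},{"dp":[4,-0.3,0],"twist":[0,0,0]}]'
python3 - <<'E'
from h import *
o=get_obs();print(o["tcp_pos"],o["wrist_force"],o["torque"])
imaging.read_camera("top")
for n in("top","side"):
    imaging.read_camera(n)
    for d in finder.regions_of(n,"manifold"):
        ys,xs=np.where(d["mask"]); print(n,round(d["conf"],2),np.round(d["centre"]),xs.min(),xs.max(),ys.min(),ys.max())
E
```

```text
t: 5.03
tcp_pos: [0.454, 0.0034, 0.0372]
tcp_rot: [-0.482, 0.482, -0.517, 0.517]
wrist_force: [-0.1, -0.2, -0.1]
grip_width: 0.002
t: 5.28
tcp_pos: [0.4614, 0.0029, 0.037]
tcp_rot: [-0.482, 0.482, -0.517, 0.517]
wrist_force: [-0.0, 0.6, -0.7]
grip_width: 0.0
t: 5.52
tcp_pos: [0.4685, 0.0024, 0.0379]
tcp_rot: [0.482, -0.483, 0.518, -0.517]
wrist_force: [-12.0, 1.5, 24.7]
grip_width: -0.0
[0.46851163 0.00241468 0.03786483] [-12.03260403   1.49929472  24.6838124 ] [ 0.2884567   1.87632342 -0.01515466]
top 0.53 [207. 288.] 195 295 198 216
side 0.76 [279. 301.] 279 324 255 306
side 0.74 [314. 178.] 97 233 274 356
side 0.69 [225. 274.] 242 303 191 251
```

```bash
python3 - <<'E'
from h import *
o=get_obs();p=o["tcp_pos"];print(p,o["wrist_force"],o["q"].round(3))
im=imaging.read_camera("side")[165:257,235:320]; im=cv2.resize(im,None,fx=6.5,fy=6.5,interpolation=cv2.INTER_LANCZOS4)
im=cv2.convertScaleAbs(im,alpha=1.6,beta=10)
r,c=proj("side",p); cv2.circle(im,(int((c-235+.5)*6.5),int((r-165+.5)*6.5)),4,(255,0,0),1)
cv2.imwrite("pics/side4.png",im[:,:,::-1])
E
```

```text
[0.46910317 0.00238773 0.03820082] [-7.699723    0.27279299 16.04889123] [-0.249  0.164  1.989 -0.     0.989  1.392]
```

View pics/side4.png

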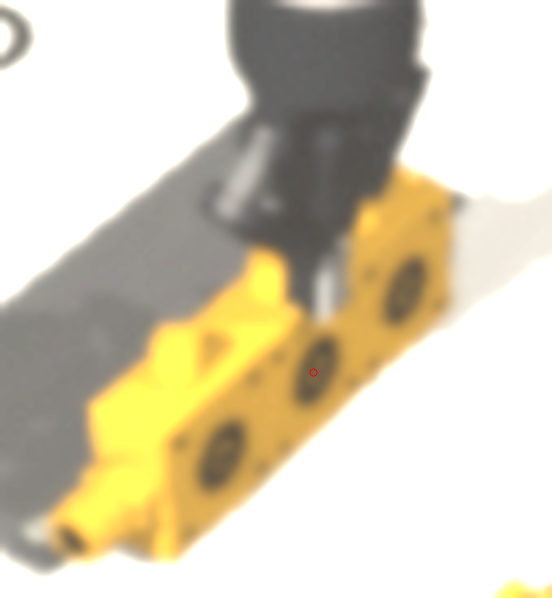

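```bash
python3 -m jog '[{"dp":[-7,0.5,0],"twist":[0,0,0]},{"dp":[-12,0.8,0],"twist":[0,0,0]},{"dp":[-12,0.8,0],"twist":[0,0,0]},{"dp":[0,0,-14],"twist":[0,0,0]},{"dp":[0,0,-10],"twist":[0,0,0]}]'
python3 -m jog '[{"dp":[0,0,-6],"twist":[0,0,0]},{"dp":[0,0,-4],"twist":[0,0,0]},{"dp":[0,0,0],"twist":[0,0,0]}]'
```

```text
t: 6.45
tcp_pos: [0.4379, 0.0044, 0.012]
tcp_rot: [0.482, -0.482, 0.517, -0.517]
wrist_force: [-0.3, -0.6, 0.5]
grip_width: -0.0
t: 6.82
tcp_pos: [0.438, 0.0044, 0.0026]
tcp_rot: [0.482, -0.482, 0.517, -0.517]
wrist_force: [1.0, -1.5, 0.3]
grip_width: -0.004
```

```bash
python3 -m jog '[{"dp":[0,0,-4],"twist":[0,0,0]},{"dp":[0,0,0],"twist":[0,0,0]}]'
python3 - <<'E'
from h import *
o=get_obs();p=o["tcp_pos"];print(p,o["wrist_force"])
im=imaging.read_camera("side")[165:257,235:320]; im=cv2.resize(im,None,fx=6.5,fy=6.5,interpolation=cv2.INTER_LANCZOS4)
im=cv2.convertScaleAbs(im,alpha=1.6,beta=10)
r,c=proj("side",p); cv2.circle(im,(int((c-235+.5)*6.5),int((r-165+.5)*6.5)),4,(255,0,0),1)
cv2.imwrite("pics/side5.png",im[:,:,::-1])
E
```

```text
t: 7.08
tcp_pos: [0.438, 0.0044, -0.0011]
tcp_rot: [0.482, -0.482, 0.517, -0.517]
wrist_force: [-0.2, 0.1, -0.4]
grip_width: 0.002
[ 0.43804583  0.00444797 -0.00114692] [-0.21800324  0.07251855 -0.37912546]
```

View pics/side5.png

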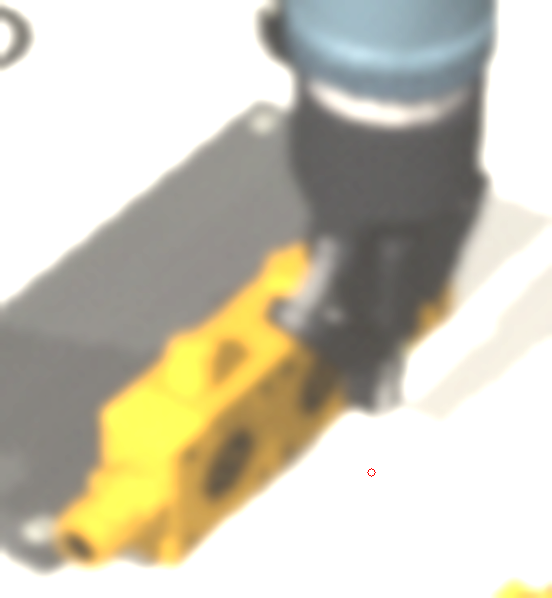

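```bash
python3 -m jog '[{"dp":[0,0,-5],"twist":[0,0,0]},{"dp":[0,0,-4],"twist":[0,0,0]},{"dp":[0,0,0],"twist":[0,0,0]}]'
python3 -m jog '[{"dp":[0,0,-3],"twist":[0,0,0]},{"dp":[0,0,-3],"twist":[0,0,0]},{"dp":[0,0,0],"twist":[0,0,0]}]'
```

```text
t: 7.5
tcp_pos: [0.4377, 0.0045, -0.0104]
tcp_rot: [0.482, -0.482, 0.518, -0.517]
wrist_force: [0.7, -1.1, 0.2]
grip_width: 0.002
t: 7.88
tcp_pos: [0.4379, 0.0045, -0.0163]
tcp_rot: [0.482, -0.482, 0.517, -0.517]
wrist_force: [0.5, 1.0, -0.7]
grip_width: 0.003
```

```bash
python3 -m jog '[{"dp":[0,0,-2.5],"twist":[0,0,0]},{"dp":[0,0,-1.5],"twist":[0,0,0]},{"dp":[0,0,0],"twist":[0,0,0]}]'
```

```text
t: 8.25
tcp_pos: [0.438, 0.0044, -0.0202]
tcp_rot: [0.482, -0.482, 0.517, -0.517]
wrist_force: [-0.8, 0.5, 0.2]
grip_width: -0.002
```

```bash
python3 -m jog '[{"dp":[0,0,-2],"twist":[0,0,0]},{"dp":[0,0,-1.5],"twist":[0,0,0]},{"dp":[0,0,0],"twist":[0,0,0]}]'
```

```text
t: 8.62
tcp_pos: [0.438, 0.0045, -0.0237]
tcp_rot: [0.482, -0.482, 0.517, -0.517]
wrist_force: [-0.0, -0.4, 0.3]
grip_width: 0.002
```

```bash
python3 -m jog '[{"dp":[0,0,-2],"twist":[0,0,0]},{"dp":[0,0,-1.5],"twist":[0,0,0]},{"dp":[0,0,0],"twist":[0,0,0]}]'; python3 -m jog '[{"dp":[0,0,-1.5],"twist":[0,0,0]},{"dp":[0,0,0],"twist":[0,0,0]}]'
```

```text
t: 9.0
tcp_pos: [0.438, 0.0045, -0.0272]
tcp_rot: [0.482, -0.482, 0.517, -0.517]
wrist_force: [-0.4, 0.1, 0.6]
grip_width: -0.001
t: 9.25
tcp_pos: [0.438, 0.0044, -0.0286]
tcp_rot: [0.482, -0.482, 0.517, -0.517]
wrist_force: [0.2, -0.2, -0.1]
grip_width: 0.001
```

```bash
python3 -m jog '[{"dp":[0,0,-1.5],"twist":[0,0,0]},{"dp":[0,0,-1.5],"twist":[0,0,0]},{"dp":[0,0,0],"twist":[0,0,0]}]'; python3 -m jog '[{"dp":[0,0,-1.5],"twist":[0,0,0]},{"dp":[0,0,-1.5],"twist":[0,0,0]},{"dp":[0,0,0],"twist":[0,0,0]}]'
```

```text
t: 9.62
tcp_pos: [0.438, 0.0044, -0.0317]
tcp_rot: [0.482, -0.482, 0.517, -0.517]
wrist_force: [0.8, 0.6, -0.4]
grip_width: 0.002
t: 10.0
tcp_pos: [0.4382, 0.0044, -0.0343]
tcp_rot: [0.482, -0.482, 0.517, -0.517]
wrist_force: [-2.0, 0.2, 4.4]
grip_width: 0.002
```

The touch probe settles it: the fingertips meet the table at a reported z of −0.0335, so the true tip is 33.5 mm above the reported TCP. The earlier pushes hit the middle barb. Now I push with the true tip at 50–52 mm, which is a reported z of about 0.018.

```bash
python3 -m jog '[{"dp":[0,0,25],"twist":[0,0,0]},{"dp":[0,0,27],"twist":[0,0,0]},{"dp":[8,-0.6,0],"twist":[0,0,0]},{"dp":[6,-0.4,0],"twist":[0,0,0]},{"dp":[5,-0.3,0],"twist":[0,0,0]}]'
python3 -m jog '[{"dp":[5,-0.3,0],"twist":[0,0,0]},{"dp":[4,-0.3,0],"twist":[0,0,0]},{"dp":[4,-0.3,0],"twist":[0,0,0]}]'
```

```text
t: 10.62
tcp_pos: [0.4555, 0.0035, 0.0162]
tcp_rot: [0.481, -0.483, 0.518, -0.516]
wrist_force: [-5.5, 1.2, 4.1]
grip_width: -0.001
t: 11.0
tcp_pos: [0.4702, 0.0023, 0.017]
tcp_rot: [0.482, -0.482, 0.517, -0.517]
wrist_force: [-1.5, 0.4, 2.1]
grip_width: -0.004
```

```bash
python3 -m jog '[{"dp":[4,-0.3,0],"twist":[0,0,0]},{"dp":[4,-0.3,0],"twist":[0,0,0]},{"dp":[3,-0.2,0],"twist":[0,0,0]}]'
python3 -m jog '[{"dp":[3,-0.2,0],"twist":[0,0,0]},{"dp":[3,-0.2,0],"twist":[0,0,0]}]'
python3 - <<'E'
from h import *
snap("side","side6",(165,257,235,335),6)
for d in finder.regions_of("side","manifold"): ys,xs=np.where(d["mask"]); print(round(d["conf"],2),np.round(d["centre"]),xs.min(),xs.max(),ys.min(),ys.max())
E
```

```text
t: 11.38
tcp_pos: [0.482, 0.0013, 0.0175]
tcp_rot: [-0.482, 0.482, -0.517, 0.518]
wrist_force: [-0.3, 0.4, -0.5]
grip_width: -0.001
t: 11.62
tcp_pos: [0.4873, 0.001, 0.0173]
tcp_rot: [-0.482, 0.482, -0.517, 0.517]
wrist_force: [-0.5, 0.7, 0.2]
grip_width: -0.001
0.72 [279. 302.] 278 324 254 306
0.67 [223. 260.] 234 298 195 248
```

```bash
python3 -m jog '[{"dp":[-4,0,40],"twist":[0,0,0]},{"dp":[0,-10,50],"twist":[0,0,0.18]},{"dp":[-4,-45,20],"twist":[0,0,0.184]},{"dp":[-6,-50,0],"twist":[0,0,0.184]},{"dp":[-6,-50,0],"twist":[0,0,0.184]}]'
python3 -m jog '[{"dp":[-6,-50,0],"twist":[0,0,0.184]},{"dp":[-6,-50,0],"twist":[0,0,0.184]},{"dp":[-6,-50,0],"twist":[0,0,0.184]},{"dp":[-6,-50,0],"twist":[0,0,0.184]},{"dp":[-6,-43,0],"twist":[0,0,0.184]}]' 1 40
python3 -m jog '[{"dp":[-7,0,0],"twist":[0,0,0.184]},{"dp":[0,0,0],"twist":[0,0,0.184]}]'
python3 - <<'E'
from h import *
from scipy.spatial.transform import Rotation as R
o=get_obs();M=R.from_quat(o["tcp_rot"],scalar_first=True).as_matrix();print(o["tcp_pos"],"jaw yaw",np.arctan2(M[1,0],M[0,0]),o["q"].round(2))
im=imaging.read_camera("top");
for d in finder.regions_of("top","sander")+finder.regions_of("top","manifold"): ys,xs=np.where(d["mask"]); print(round(d["conf"],2),np.round(d["centre"]),xs.min(),xs.max(),ys.min(),ys.max())
a=cv2.resize(im[140:240,185:445],None,fx=3,fy=3,interpolation=cv2.INTER_CUBIC)
im=imaging.read_camera("side"); b=cv2.resize(im[170:260,230:330],None,fx=2.9,fy=2.9,interpolation=cv2.INTER_CUBIC);
c=cv2.resize(im[110:200,270:370],None,fx=2.9,fy=2.9,interpolation=cv2.INTER_CUBIC)
W=np.zeros((570,780,3),np.uint8);W[:300]=a;W[302:302+b.shape[0],:b.shape[1]]=b;W[302:302+c.shape[0],300:300+c.shape[1]]=c
cv2.imwrite("pics/mid.png",W[:,:,::-1])
E
```

```text
t: 12.35
tcp_pos: [0.4678, -0.1514, 0.1279]
tcp_rot: [-0.634, 0.634, -0.313, 0.314]
wrist_force: [-0.3, -0.2, -0.5]
grip_width: 0.003
t: 12.98
tcp_pos: [0.4373, -0.3946, 0.1271]
tcp_rot: [-0.707, 0.707, 0.0, -0.0]
wrist_force: [-0.5, 0.8, -0.4]
grip_width: 1.002
t: 13.22
tcp_pos: [0.43, -0.3932, 0.1267]
tcp_rot: [0.696, -0.695, -0.129, 0.129]
wrist_force: [0.6, 0.4, 0.8]
grip_width: 0.997
[ 0.42995564 -0.39324449  0.12672248] jaw yaw 0.36741022204171525 [-0.94  0.27  1.65 -0.    1.22 -1.31]
0.83 [225. 410.] 389 433 207 242
0.7 [129. 409.] 387 431 109 148
0.89 [267. 198.] 163 234 262 278
0.72 [194. 251.] 197 296 171 210
```

View pics/mid.png

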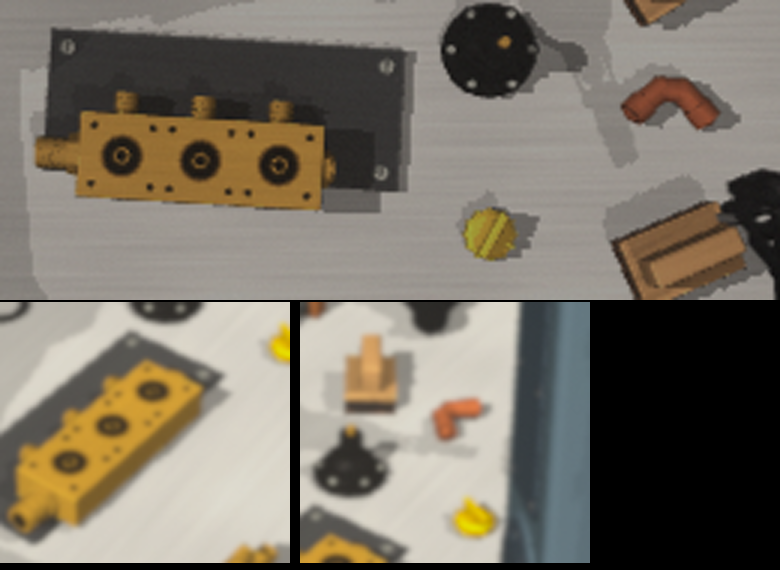

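Mid picture: the manifold lies flat on the plate with its gasket face and three ports up, spigot at the left. The other parts are undisturbed, and the gripper is just right of the sander.

```bash
python3 - <<'E'
from h import *
def W(pts,z): return np.array([at_z("top",140+y/3-.33,185+x/3-.33,z)[:2] for x,y in pts])
m=W([(81,110),(324,125),(321,210),(77,196)],.044)
yv=m[0]-m[1]+m[3]-m[2];yv/=np.hypot(*yv);xv=np.array([yv[1],-yv[0]]);c=m.mean(0)
print("face",m.round(4).tolist(),c,"y",yv,(m-c)@xv,(m-c)@yv)
b=W([(650,265),(735,228),(747,250),(660,288)],.06);print("bar",b.round(3).tolist(),b.mean(0),(b[1]-b[0]))
p=get_obs()["tcp_pos"]
for dz in(.0335,.0205): 
  for s in(-.05,0,.05):
    q=proj("top",p+[s*np.cos(.367),s*np.sin(.367),dz]);print(((q[::-1]-[185,140])*3).round())
E
```

```text
face [[0.5591, 0.0961], [0.5448, -0.1015], [0.4757, -0.0981], [0.4892, 0.0998]] [ 0.51719599 -0.00093828] y [0.07019623 0.9975332 ] [ 0.0349889  0.034554  -0.034554  -0.0349889] [ 0.09973211 -0.09837365 -0.09986259  0.09850413]
bar [[0.429, -0.359], [0.458, -0.427], [0.44, -0.437], [0.411, -0.366]] [ 0.43468399 -0.39726033] [ 0.02871829 -0.06858526]
[771. 335.]
[744. 270.]
[717. 205.]
[763. 333.]
[737. 269.]
[710. 205.]
```

```bash
python3 -m jog '[{"dp":[5.5,-4,-50],"twist":[0,0,0.018]},{"dp":[0,0,-40],"twist":[0,0,0]},{"dp":[0,0,-25],"twist":[0,0,0]},{"dp":[0,0,-13],"twist":[0,0,0]},{"dp":[0,0,0],"twist":[0,0,0]}]'
python3 -m jog '[{"dp":[0,0,0],"twist":[0,0,0]},{"dp":[0,0,0],"twist":[0,0,0]},{"dp":[0,0,0],"twist":[0,0,0]},{"dp":[0,0,0],"twist":[0,0,0]},{"dp":[0,0,0],"twist":[0,0,0]}]' 0 50
```

```text
t: 14.05
tcp_pos: [0.4361, -0.3962, -0.0013]
tcp_rot: [0.695, -0.694, -0.133, 0.134]
wrist_force: [0.8, 0.2, 0.4]
grip_width: 1.001
t: 14.68
tcp_pos: [0.4366, -0.3971, -0.0003]
tcp_rot: [-0.694, 0.695, 0.134, -0.134]
wrist_force: [-0.7, -0.8, 2.2]
grip_width: 0.269
```

```bash
python3 -m jog '[{"dp":[0,0,10],"twist":[0,0,0]},{"dp":[0,0,35],"twist":[0,0,0]},{"dp":[0,0,45],"twist":[0,0,0]},{"dp":[0,0,30],"twist":[0,0,0]},{"dp":[0,0,0],"twist":[0,0,0]}]'
python3 -m jog '[{"dp":[5,20,0],"twist":[0,0,-0.1]},{"dp":[10,49,0],"twist":[0,0,-0.12]},{"dp":[10,49,0],"twist":[0,0,-0.12]},{"dp":[10,49,0],"twist":[0,0,-0.112]},{"dp":[10,49,0],"twist":[0,0,0]}]'
python3 -m jog '[{"dp":[10,49,0],"twist":[0,0,0]},{"dp":[10,49,0],"twist":[0,0,0]},{"dp":[10,49,0],"twist":[0,0,0]},{"dp":[10,49,0],"twist":[0,0,0]},{"dp":[0,36,0],"twist":[0,0,0]}]'
python3 -m jog '[{"dp":[0,13,-20],"twist":[0,0,0]},{"dp":[0,0,-25],"twist":[0,0,0]},{"dp":[0,0,-10],"twist":[0,0,0]},{"dp":[0,0,0],"twist":[0,0,0]}]'
python3 - <<'E'
from h import *
from scipy.spatial.transform import Rotation as R
o=get_obs();M=R.from_quat(o["tcp_rot"],scalar_first=True).as_matrix();print(o["tcp_pos"],"jaw yaw",np.arctan2(M[1,0],M[0,0]),"ydir",M[:,1].round(4),o["wrist_force"],o["grip_width"])
c=np.array([.5172,-.0009]);yv=np.array([.0702,.9975]);xv=np.array([.9975,-.0702]);d=o["tcp_pos"][:2]-c;print("rel",d@xv,d@yv)
snap("side","start",(140,270,220,350),4)
E
```

```text
t: 15.3
tcp_pos: [0.4376, -0.3982, 0.1223]
tcp_rot: [-0.693, 0.696, 0.135, -0.133]
wrist_force: [-0.1, -0.6, -2.2]
grip_width: 0.271
t: 15.92
tcp_pos: [0.4802, -0.1783, 0.1173]
tcp_rot: [0.707, -0.706, 0.027, -0.025]
wrist_force: [0.1, 0.0, -1.6]
grip_width: 0.264
t: 16.55
tcp_pos: [0.5201, 0.0535, 0.1173]
tcp_rot: [0.707, -0.706, 0.026, -0.024]
wrist_force: [-1.2, 0.2, -2.5]
grip_width: 0.268
t: 17.05
tcp_pos: [0.52, 0.0642, 0.0628]
tcp_rot: [0.707, -0.707, 0.026, -0.024]
wrist_force: [-0.7, -0.2, -1.9]
grip_width: 0.269
[0.51997769 0.06420646 0.06278005] jaw yaw -0.07142967061469328 ydir [-3.3e-03  3.0e-04 -1.0e+00] [-0.67648853 -0.16854833 -1.85955656] 0.26905783611364675
rel -0.001799726976475101 0.06513868356948413
```

View pics/start.png

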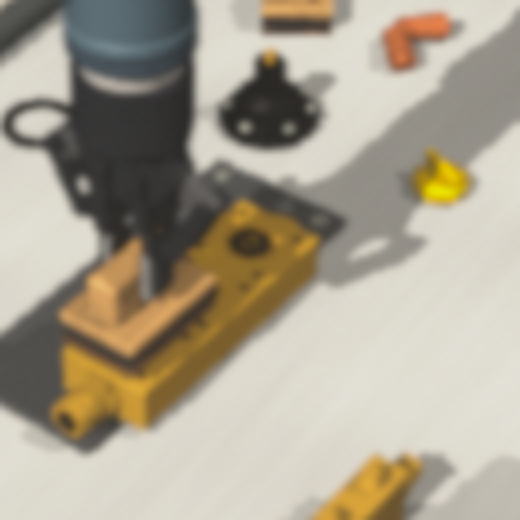

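Start picture: the sander is held level over the spigot end of the face. Now I descend gently to feel for contact.

```bash
python3 -m jog '[{"dp":[1.8,0,-6],"twist":[0,0,0]},{"dp":[0,0,-5],"twist":[0,0,0]},{"dp":[0,0,-3],"twist":[0,0,0]},{"dp":[0,0,-2],"twist":[0,0,0]},{"dp":[0,0,0],"twist":[0,0,0]}]'
python3 -m jog '[{"dp":[0,0,-2],"twist":[0,0,0]},{"dp":[0,0,0],"twist":[0,0,0]}]'
```

```text
t: 17.73
tcp_pos: [0.523, 0.0643, 0.0482]
tcp_rot: [0.707, -0.707, 0.025, -0.025]
wrist_force: [0.2, -0.7, -1.1]
grip_width: 0.268
t: 17.98
tcp_pos: [0.523, 0.0643, 0.0462]
tcp_rot: [-0.707, 0.707, -0.025, 0.025]
wrist_force: [0.5, -0.2, -2.0]
grip_width: 0.27
```

```bash
python3 -m jog '[{"dp":[0,0,-1.5],"twist":[0,0,0]},{"dp":[0,0,0],"twist":[0,0,0]}]';python3 -m jog '[{"dp":[0,0,-1],"twist":[0,0,0]},{"dp":[0,0,0],"twist":[0,0,0]}]'
```

```text
t: 18.23
tcp_pos: [0.5231, 0.0643, 0.0446]
tcp_rot: [0.707, -0.707, 0.025, -0.025]
wrist_force: [-0.2, -1.1, -1.3]
grip_width: 0.269
t: 18.48
tcp_pos: [0.5232, 0.0643, 0.044]
tcp_rot: [-0.707, 0.707, -0.025, 0.025]
wrist_force: [-0.7, -0.4, 1.4]
grip_width: 0.273
```

```bash
python3 -m jog '[{"dp":[0,0,-1.2],"twist":[0,0,0]},{"dp":[0,0,-1.2],"twist":[0,0,0]},{"dp":[0,0,-1],"twist":[0,0,0]},{"dp":[0,0,0],"twist":[0,0,0]},{"dp":[0,0,0],"twist":[0,0,0]}]'
python3 - <<'E'
from h import *
for i in range(4):
    imaging.get_calibration("top");o=get_obs();print(o["tcp_pos"].round(4),o["wrist_force"].round(1),o["torque"].round(2))
    imaging.read_camera("side")
E
```

```text
t: 19.1
tcp_pos: [0.5232, 0.0643, 0.0405]
tcp_rot: [0.707, -0.707, 0.025, -0.025]
wrist_force: [-1.9, 0.6, 4.4]
grip_width: 0.267
[0.5232 0.0643 0.0405] [-1.9  0.6  4.4] [ 0.09  0.4  -0.03]
[0.5233 0.0643 0.0405] [-2.6  0.6  4.6] [0.08 0.42 0.  ]
[0.5233 0.0643 0.0405] [-1.8  1.   4.5] [ 0.04  0.46 -0.02]
[0.5233 0.0643 0.0405] [-1.8  1.6  5.3] [0.1  0.39 0.03]
```

```bash
python3 -m jog '[{"dp":[-0.1,-2,0],"twist":[0,0,0]},{"dp":[-0.3,-4,0],"twist":[0,0,0]},{"dp":[-0.3,-4,0],"twist":[0,0,0]},{"dp":[-0.3,-4,0],"twist":[0,0,0]},{"dp":[-0.3,-4,0],"twist":[0,0,0]}]'
python3 -m jog '[{"dp":[-0.3,-4,0],"twist":[0,0,0]},{"dp":[-0.3,-4,0],"twist":[0,0,0]},{"dp":[-0.3,-4,0],"twist":[0,0,0]},{"dp":[-0.3,-4,0],"twist":[0,0,0]},{"dp":[-0.2,-4,0],"twist":[0,0,0]}]'
```

```text
t: 19.92
tcp_pos: [0.522, 0.046, 0.0404]
tcp_rot: [0.707, -0.707, 0.025, -0.025]
wrist_force: [0.3, 3.9, 4.5]
grip_width: 0.27
t: 20.55
tcp_pos: [0.5203, 0.026, 0.0403]
tcp_rot: [0.707, -0.707, 0.025, -0.025]
wrist_force: [-0.3, 3.9, 4.6]
grip_width: 0.27
```

```bash
for i in 1; do python3 -m jog '[{"dp":[-0.3,-4,0],"twist":[0,0,0]},{"dp":[-0.3,-4,0],"twist":[0,0,0]},{"dp":[-0.3,-4,0],"twist":[0,0,0]},{"dp":[-0.3,-4,0],"twist":[0,0,0]},{"dp":[-0.2,-4,0],"twist":[0,0,0]}]'; done
python3 -m jog '[{"dp":[-0.3,-4,0],"twist":[0,0,0]},{"dp":[-0.3,-4,0],"twist":[0,0,0]},{"dp":[-0.3,-4,0],"twist":[0,0,0]},{"dp":[-0.3,-4,0],"twist":[0,0,0]},{"dp":[-0.2,-4,0],"twist":[0,0,0]}]'
python3 -m jog '[{"dp":[-0.3,-4,0],"twist":[0,0,0]},{"dp":[-0.3,-4,0],"twist":[0,0,0]},{"dp":[-0.3,-4,0],"twist":[0,0,0]},{"dp":[-0.3,-4,0],"twist":[0,0,0]},{"dp":[-0.2,-4,0],"twist":[0,0,0]}]'
python3 - <<'E'
from h import *
im=imaging.read_camera("top"); d=[d for d in finder.regions_of("top","manifold")]
for d in d: ys,xs=np.where(d["mask"]); print(round(d["conf"],2),np.round(d["centre"]),xs.min(),xs.max(),ys.min(),ys.max())
o=get_obs();c=np.array([.5172,-.0009]);yv=np.array([.0702,.9975]);xv=np.array([.9975,-.0702]);e=o["tcp_pos"][:2]-c;print("rel",e@xv,e@yv)
E
```

```text
t: 21.18
tcp_pos: [0.5189, 0.0061, 0.0403]
tcp_rot: [0.707, -0.707, 0.025, -0.025]
wrist_force: [0.1, 3.9, 5.0]
grip_width: 0.275
t: 21.8
tcp_pos: [0.5176, -0.014, 0.0403]
tcp_rot: [0.707, -0.707, 0.025, -0.025]
wrist_force: [0.2, 4.2, 5.1]
grip_width: 0.268
t: 22.42
tcp_pos: [0.5162, -0.034, 0.0403]
tcp_rot: [0.707, -0.707, 0.025, -0.025]
wrist_force: [0.7, 5.3, 5.4]
grip_width: 0.271
0.86 [193. 215.] 197 227 171 205
0.82 [264. 182.] 163 196 262 276
rel 0.0013194246178788067 -0.03346409579519419
```

```bash
python3 -m jog '[{"dp":[-0.4,-4,0],"twist":[0,0,0]},{"dp":[-0.4,-4,0],"twist":[0,0,0]},{"dp":[-0.4,-4,0],"twist":[0,0,0]},{"dp":[-0.4,-4,0],"twist":[0,0,0]},{"dp":[-0.4,-4,0],"twist":[0,0,0]}]'
python3 -m jog '[{"dp":[-0.4,-4,0],"twist":[0,0,0]},{"dp":[-0.4,-4,0],"twist":[0,0,0]},{"dp":[-0.4,-4,0],"twist":[0,0,0]},{"dp":[-0.3,-2.5,0],"twist":[0,0,0]},{"dp":[0,0,0],"twist":[0,0,0]}]'
```

```text
t: 23.15
tcp_pos: [0.5142, -0.054, 0.0403]
tcp_rot: [0.707, -0.707, 0.025, -0.025]
wrist_force: [0.3, 4.1, 4.1]
grip_width: 0.269
t: 23.78
tcp_pos: [0.5127, -0.0687, 0.0404]
tcp_rot: [-0.706, 0.707, -0.025, 0.025]
wrist_force: [0.5, 1.5, 5.5]
grip_width: 0.27
```

Pass done at 6–8 N contact, going from +65 to −67 mm so the sole passed both ends. Next I lift off, carry the block over and set it in the bay at about (0.4765, 0.3655).

```bash
python3 -m jog '[{"dp":[0,0,8],"twist":[0,0,0]},{"dp":[0,0,40],"twist":[0,0,0]},{"dp":[0,0,45],"twist":[0,0,0]},{"dp":[-4,40,10],"twist":[0,0,0.02]},{"dp":[-4,54,0],"twist":[0,0,0.02]}]'
python3 -m jog '[{"dp":[-4,54,0],"twist":[0,0,0.02]},{"dp":[-4,54,0],"twist":[0,0,0.02]},{"dp":[-5,54,0],"twist":[0,0,0]},{"dp":[-5,54,0],"twist":[0,0,0]},{"dp":[-5,54,0],"twist":[0,0,0]}]'
python3 -m jog '[{"dp":[-5,54,0],"twist":[0,0,0]},{"dp":[0,16,0],"twist":[0,0,0]},{"dp":[0,0,-20],"twist":[0,0,0]},{"dp":[0,0,-20],"twist":[0,0,0]},{"dp":[0,0,0],"twist":[0,0,0]}]'
python3 - <<'E'
from h import *
from scipy.spatial.transform import Rotation as R
o=get_obs();M=R.from_quat(o["tcp_rot"],scalar_first=True).as_matrix();print(o["tcp_pos"],"jaw yaw",np.arctan2(M[1,0],M[0,0]),M[:,1].round(4),o["wrist_force"])
E
```

```text
t: 24.4
tcp_pos: [0.5051, 0.0253, 0.1445]
tcp_rot: [-0.707, 0.708, -0.011, 0.012]
wrist_force: [0.5, 0.1, -2.2]
grip_width: 0.272
t: 25.02
tcp_pos: [0.4808, 0.2967, 0.1428]
tcp_rot: [-0.706, 0.708, 0.003, -0.004]
wrist_force: [-0.0, -0.0, -2.2]
grip_width: 0.269
t: 25.65
tcp_pos: [0.4748, 0.363, 0.0998]
tcp_rot: [-0.706, 0.708, 0.0, -0.005]
wrist_force: [-0.2, 0.1, -2.6]
grip_width: 0.272
[0.47483465 0.36303938 0.09975324] jaw yaw 0.007025343445823153 [-0.0059 -0.0033 -1.    ] [-0.16463846  0.13194633 -2.63838889]
```

```bash
python3 -m jog '[{"dp":[1.5,2.5,-30],"twist":[0.0033,-0.0059,0]},{"dp":[0,0,-30],"twist":[0,0,0]},{"dp":[0,0,-18],"twist":[0,0,0]},{"dp":[0,0,-8],"twist":[0,0,0]},{"dp":[0,0,0],"twist":[0,0,0]}]'
python3 -m jog '[{"dp":[0,0,-4],"twist":[0,0,0]},{"dp":[0,0,-3],"twist":[0,0,0]},{"dp":[0,0,0],"twist":[0,0,0]}]'
python3 -m jog '[{"dp":[0,0,-1.5],"twist":[0,0,0]},{"dp":[0,0,-1],"twist":[0,0,0]},{"dp":[0,0,0],"twist":[0,0,0]}]'
```

```text
t: 26.28
tcp_pos: [0.4785, 0.3681, 0.0174]
tcp_rot: [0.708, -0.706, -0.005, 0.001]
wrist_force: [-0.2, 0.3, -1.8]
grip_width: 0.273
t: 26.65
tcp_pos: [0.4782, 0.3684, 0.0104]
tcp_rot: [0.708, -0.706, -0.005, 0.001]
wrist_force: [-0.3, 0.2, -2.0]
grip_width: 0.271
t: 27.02
tcp_pos: [0.4782, 0.3683, 0.0078]
tcp_rot: [0.708, -0.706, -0.005, 0.001]
wrist_force: [-0.4, 0.3, -1.7]
grip_width: 0.273
```

```bash
python3 -m jog '[{"dp":[0,-2,-2],"twist":[0,0,0]},{"dp":[0,0,-1.5],"twist":[0,0,0]},{"dp":[0,0,0],"twist":[0,0,0]}]'
python3 -m jog '[{"dp":[0,0,-1],"twist":[0,0,0]},{"dp":[0,0,0],"twist":[0,0,0]}]'
```

```text
t: 27.4
tcp_pos: [0.4781, 0.3662, 0.0041]
tcp_rot: [0.708, -0.706, -0.005, 0.001]
wrist_force: [0.2, 0.4, -1.9]
grip_width: 0.268
t: 27.65
tcp_pos: [0.4784, 0.3664, 0.0036]
tcp_rot: [0.708, -0.706, -0.005, 0.001]
wrist_force: [-0.7, 0.2, 0.3]
grip_width: 0.272
```

```bash
python3 -m jog '[{"dp":[0,0,0],"twist":[0,0,0]},{"dp":[0,0,0],"twist":[0,0,0]},{"dp":[0,0,0],"twist":[0,0,0]},{"dp":[0,0,0],"twist":[0,0,0]}]' 0.7
python3 -m jog '[{"dp":[0,0,15],"twist":[0,0,0]},{"dp":[0,0,40],"twist":[0,0,0]},{"dp":[0,0,50],"twist":[0,0,0]},{"dp":[-10,-50,20],"twist":[0,0,0]},{"dp":[-10,-50,20],"twist":[0,0,0]}]'
python3 -m jog '[{"dp":[-10,-55,0],"twist":[0,0,0]},{"dp":[-10,-55,0],"twist":[0,0,0]},{"dp":[-30,-50,0],"twist":[0,0,0]},{"dp":[-30,-50,0],"twist":[0,0,0]},{"dp":[0,0,0],"twist":[0,0,0]}]'
python3 - <<'E'
from h import *
print(get_obs()["tcp_pos"])
im=imaging.read_camera("top")
for t in("sander","manifold"):
  for d in finder.regions_of("top",t): ys,xs=np.where(d["mask"]); print(t,round(d["conf"],2),np.round(d["centre"]),xs.min(),xs.max(),ys.min(),ys.max())
s=imaging.read_camera("side")
W=np.zeros((590,800,3),np.uint8)
W[:300,:]=cv2.resize(im[90:250],(800,300) if 0 else (800,250),interpolation=cv2.INTER_CUBIC)[:300] if 0 else np.pad(cv2.resize(im[70:262],(800,300),interpolation=cv2.INTER_CUBIC),((0,0),(0,0),(0,0)))
W[302:590,:400]=cv2.resize(s[255:375,90:257],(400,288),interpolation=cv2.INTER_CUBIC)
W[302:590,402:800]=cv2.resize(s[165:285,210:376],(398,288),interpolation=cv2.INTER_CUBIC)
cv2.imwrite("pics/final.png",W[:,:,::-1])
E
```

```text
t: 28.15
tcp_pos: [0.4783, 0.3663, 0.0034]
tcp_rot: [0.708, -0.706, -0.005, 0.001]
wrist_force: [-0.9, -0.7, -0.2]
grip_width: 0.698
t: 28.78
tcp_pos: [0.4585, 0.2657, 0.1507]
tcp_rot: [0.708, -0.706, -0.007, 0.001]
wrist_force: [0.2, 0.5, 0.9]
grip_width: 0.701
t: 29.4
tcp_pos: [0.3772, 0.0537, 0.1492]
tcp_rot: [0.708, -0.706, -0.004, -0.001]
wrist_force: [0.0, 0.4, 0.5]
grip_width: 0.695
[0.37724451 0.05372104 0.14918603]
sander 0.81 [211. 104.] 83 125 199 223
sander 0.57 [126. 410.] 388 429 110 147
sander 0.2 [132. 108.] 91 120 121 144
manifold 0.72 [194. 251.] 196 296 171 209
manifold 0.17 [102. 240.] 234 248 97 110
```

View pics/final.png

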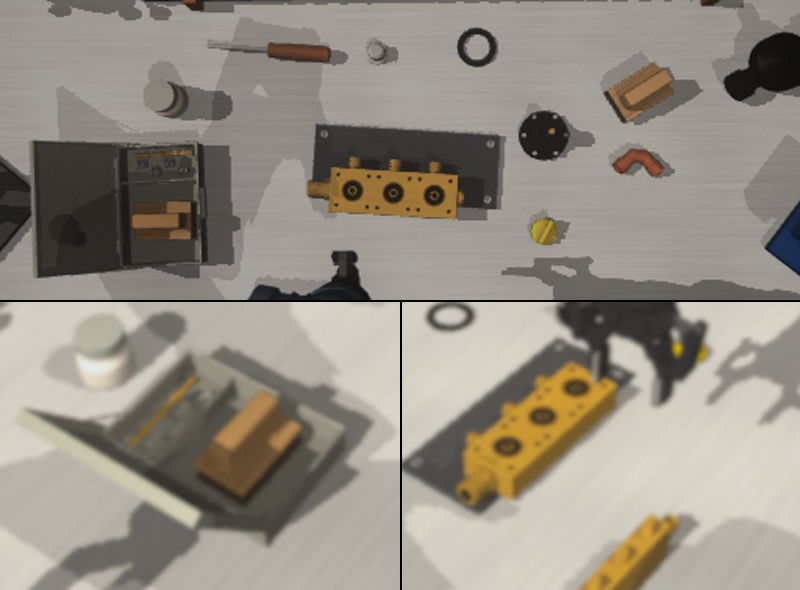

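Final picture: the sander sits flat in the large bay at about (c104, r211), clear of the walls. The manifold is still flat on the plate, face up, at (c251, r194). The other parts have not moved and the gripper is clear.

```bash
python3 -c "
from rig import sign_off,get_obs
print(get_obs()['t'],sign_off())"
```

```text
the job is handed in; nothing more can be done
29.6 None
```

The job is done and handed in at 29.6 s. The manifold was tipped flat with its gasket face up, the face was dressed in one pass, and the block was set down in the tin's large compartment.

- **Tipping:** The first two pushes went too high and hit the middle barb at up to about 27 N, without tipping the manifold. A touch on the table showed the shut fingertips sit 33.5 mm above the reported tool position. With that corrected, the third push of about 5 N tipped it flat onto the plate.
- **Dressing:** I used the sander nearest the base. The pass ran from the inlet end to the plugged end at about 32 mm/s. Each sole end overhung its end of the face by about 10 mm. Contact force read 6–8 N throughout, with the foam squeezed about 4 mm. A check about three-quarters of the way through showed the manifold had not slid.
- **Placing:** I lowered the block until it just touched the floor of the bay and then let it go.
- **Last checks:** The final pictures show the block flat and clear of the walls, the manifold flat and face up where it was before the pass, and the other parts in place. The gripper was touching nothing. None of the last checks failed or disagreed.

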